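# Tension the blade of a bench sawing stand and lock it

### The job

The blade of the grey sawing stand hangs slack. Take the upright crank knob of the tension wheel on top and wind it slowly clockwise (seen from above), past the slack, until it has its firm set feel, a push at the knob about 6 newtons above the slack wheel's drag, without overwinding the blade; leave the wheel there, and then swing the lock lever on the column clockwise until it is fully home. Leave the other things on the bench where they are.

Things in the scene. Friction and masses are not known exactly. Their poses are not given: they have to be found in the camera images.
- stand: Grey C-shaped bench sawing stand, bolted down. Dark base plate 160 x 280 x 20 mm, a square column 60 x 60 mm and 212 mm high, an overarm and a square head (64 x 64 mm, top at 212 mm). Origin: on the bench under the upright blade, which stands on the stand's z axis; x is the plate's 160 mm side, y points from the blade to the column (its axis 130 mm away).
- slide: Steel tension slide inside the head, carrying the blade's upper end; origin at the stand's origin when unwound; the wheel raises it 4 mm per radian. It presses up on the blade with the blade's tension: only about 0.5 N while the blade is slack.
- blade: Upright steel saw blade, 11 mm wide, 150 mm long with a cross head at each end; origin at its lower end. Both ends are hidden in the housings. It hangs from the slide with unknown play (3 to 18 mm) at the lower end; only when that is taken up does it pull on a stiff spring under it. Proper tension is about 80 N.
- wheel_axis (a point): Point on the tension wheel's vertical axis, at the height of the middle of the crank knob (262 mm above the bench). The push is felt tangentially about this axis, turning slowly; at a standstill after a short turn both the slack drag and the firm push read 1 to 2 N lower, so the rise above the slack drag (about 6 N) is the surest measure. With a compliant arm the wheel lags the hand's target by some degrees.
- crank_knob (a point): Middle of the upright black crank knob, 18 mm across and 46 mm tall (237 to 283 mm above the bench), standing on the rim of the steel three-spoke wheel, 50 mm from the wheel's axis; the rim (12 mm bar) has its top at 235 mm. The knob spins freely on its pin, so a hand that holds it can go round without turning.
- wheel (a joint): Tension wheel, rad; 0 at the start, grows clockwise seen from above (winding tight), at most 5.6. The play takes 0.7 to 4.5 rad; tension then builds to 80 N over about 0.5 rad more. Slack drag: 10 N of push at the knob (0.5 N m), even all through the play; from the pick-up point it rises by 0.8 N per 10 N of tension, to about 16 N at 80 N. It holds where it is left.
- lock_axis (a point): Point on the lock lever's vertical axis over the column, at the height of the middle of the lever's knob (247 mm above the bench).
- lock_knob (a point): Middle of the lock lever's upright black knob, 16 mm across and 40 mm tall (225 to 265 mm above the bench), 70 mm from the lever's axis, above a flat arm 14 mm wide with its top at 225 mm. It spins freely on its pin.
- lock (a joint): Lock lever, rad; open near 0 (lever towards the stand's -x side), grows clockwise seen from above to 1.4, its stop, fully home (lever towards the stand's +y side). It drags with about 3.6 N at its knob and stays where it is left.
- grinder: Angle grinder with dark blue body, 290 mm long, lying on the bench; leave alone. Origin under its middle.
- hammer: Hammer lying on the bench; leave alone. Origin under it.
- offcut: Offcut of dark angle steel, 120 x 40 x 40 mm; leave alone. Origin under its middle.

How it is judged:
By the outcome, as a careful person would: the job done as asked, in the order asked, and still so for the second after the job is handed in, with the robot touching nothing.
It also fails if it takes over 70 s, if anything falls off the work surface, if the arm or the gripper's body presses on something with over 40 N, if the wrist force passes 120 N, or if a joint passes its speed limit or range.

### The arm

A 6-joint arm with a two-finger parallel gripper is mounted at the origin on the work surface. World frame = base frame: x ahead of the robot, y to its left, z up, the work surface at z = 0. Lengths are in mm, angles in rad, forces in N, time in s.
With the tool pointing down it reaches from about 350 to 775 mm from the base axis. Payload 7.3 kg.
Tool frame: the origin (TCP) lies midway between the tips of the shut fingers; the grasp point (between the pads) lies 19 mm behind it; x points along the fingers, y is the direction in which the jaws open and shut, and the axes are right-handed (so a half turn about x gives the same grasp; the last joint's range is limited). The gripper opens to 92 mm and grips with 3 to 60 N. Pads are 19 mm wide; open, the fingers measure 130 mm over their backs; the gripper's body (75 mm by 190 mm) begins 47 mm behind the grasp point.
Start: joints at [-1.277, 0.342, 1.524, -0, 1.275, -0.146], TCP at [223.547, -475.049, 226.741] pointing down, gripper open.
Joint ranges: [-2.53, 2.53], [-0.77, 2.02], [0.04, 2.7], [-1, 4.14], [0.28, 2.66], [-3.11, 3.11]. Speed limits (rad/s): [2.57, 2.57, 3.14, 3.14, 3.14, 3.14].

### API

Orientations are given as [roll, pitch, yaw] about the fixed x, y, z axes, in that order (R = Rz(yaw) Ry(pitch) Rx(roll)).
In Python, from plant import get_obs, capture, close_job gives the robot as it stands. The module is installed in compiled form; this text tells all that it offers.
- The arm moves only by the tool send_rows, never from a script. Its argument "moves" is a list of rows, each a list of 4 numbers: the shift along the tool's x, y, z in mm, then the turn about the tool's x in degrees. In form: [[tx, ty, tz, yaw], ...]. A call has 1 to 8 rows; each row shifts and turns the commanded pose from where the row before left it, along the tool's axes as they then stand; what a row does not reach is not made up. A row lasts 1/8 s, in which the tool goes at most 62.5 mm and 10.7 degrees, less where a joint would pass 70% of its speed; a pose out of reach is approached as far as the arm can. A call with a gripper value outside its range is refused whole. "hand" is the opening, from 0 (shut) to 1 (fully open), set as the call begins (left out, the last holds). The fingers move at their own pace and stop on an object; the grip force is fixed at half the most. Time passes only in rows, so rows that do not move let the fingers close. It gives the time, the measured TCP pose, the force and the opening at its end, in the units of the state.
- get_obs(): the state, without advancing time (a new reading comes with each control period).
- capture(name): name is "side" or "top" or "wrist"; returns a dict with "image" (400x640x3 uint8, red, green, blue), "K" (3x3 intrinsics, pixels), "position" and "attitude" of the camera in the world; the wrist camera has in their place "mount" (4x4, takes a point from camera to tool coordinates, whose origin is the TCP and whose axes are the tool frame's). Camera axes: x right, y down, z forward; pixel columns grow to the right and rows downward; lengths in mm; the calibration is good to about 2 mm. A picture is of the moment at which its call begins: read the wrist's pose just before it. There is no depth.
- close_job(): hands the job in, once; it reports no verdict.
The state is a dict: "time": time; "joint_positions": joint angles; "dq": joint speeds; "tau": joint torques, N m; "tool_pos": TCP position; "tcp_rot": TCP orientation; "contact_force": force on the tool from outside, world axes, zero at the start; "moment": the same for the moment, N m; "grip_width": finger opening in mm.
Only numpy, scipy, OpenCV 4.12 (cv2) and the standard library are available. Lean on these libraries where they do the work, as an engineer would, in place of code of your own. Each camera call takes 0.05 s, during which the arm holds its last target. There are 200 camera calls.

## Working session

There is one attempt and no reset: what is moved stays moved. The work goes in short steps, Python scripts to look and compute and a tool call to move; the robot and the scene stay as the last step left them, time stands still between calls to the robot, and variables do not carry over. Pictures are saved under pics/ and viewed, about 8 in all and at most 12, crops included, and the job is handed in when it is done.

Besides the shell and the picture viewer there is one more tool, called after "Emit:" as name([rows], argument=value, ...), one row to a line, values as JSON. send_rows: Moves the arm, as the interface text tells. Its arguments: {"type":"object","properties":{"moves":{"type":"array","items":{"type":"array","items":{"type":"number"}}},"hand":{"type":"number"}},"required":["moves"]}

```bash
mkdir -p pics; cat > h.py <<'E'
import numpy as np, cv2
from plant import get_obs, capture
from scipy.spatial.transform import Rotation as R
def snap(n,f):
    o=get_obs(); c=capture(n); cv2.imwrite('pics/'+f,c['image'][:,:,::-1])
    if 'mount' in c:
        T=np.eye(4);T[:3,:3]=R.from_euler('xyz',o['tcp_rot']).as_matrix();T[:3,3]=o['tool_pos']
        M=T@np.array(c['mount']); c['Rw']=M[:3,:3];c['p']=M[:3,3]
    else:
        c['p']=np.array(c['position']);a=np.array(c['attitude']);c['Rw']=a if a.shape==(3,3) else R.from_euler('xyz',a).as_matrix()
    np.savez('pics/'+f[:-4],K=c['K'],Rw=c['Rw'],p=c['p']); return c
def ray(f,u,v,z):
    c=np.load('pics/'+f+'.npz'); d=c['Rw']@np.linalg.solve(c['K'],[u,v,1.]); return c['p']+d*(z-c['p'][2])/d[2]
def proj(f,P):
    c=np.load('pics/'+f+'.npz'); q=c['K']@(c['Rw'].T@(np.array(P)-c['p'])); return q[:2]/q[2]
E
python3 - <<'E'
from h import *
print(get_obs())
for n in('top','side'):
    c=snap(n,n+'0.png'); print(n,c['K'],c['position'],c['attitude'],c['Rw'])
E
```

```text
{'time': 0.0, 'joint_positions': array([-1.27699724e+00,  3.42698147e-01,  1.52506799e+00, -5.12025500e-07,
        1.27536142e+00, -1.45987778e-01]), 'dq': array([ 9.58502868e-05,  1.52800728e-03, -9.33244131e-08,  1.79119313e-03,
       -6.44682958e-05,  3.45656623e-04]), 'tau': array([-5.21773145e-04, -4.31248462e+01, -2.44215560e+01,  7.16139749e-02,
        5.58968622e-02, -1.13845317e-04]), 'tool_pos': array([ 223.41989332, -474.62396191,  226.03991701]), 'tcp_rot': array([-1.71646512,  1.56926142,  1.86491455]), 'contact_force': array([-0.84024323,  0.06855816, -0.19123365]), 'moment': array([-0.05530313, -0.01647149,  0.01663483]), 'grip_width': 91.68193152052189}
top [[460.34406413   0.         317.14431386]
 [  0.         460.34406413 207.60602088]
 [  0.           0.           1.        ]] [ 320.42042231  -36.54226434 1634.91769055] [-3.05276273 -0.01045033 -1.54384534] [[ 0.02694625 -0.99567051  0.08896143]
 [-0.99958226 -0.0277682  -0.00801454]
 [ 0.01045014 -0.0887083  -0.99600283]]
side [[364.45771167   0.         323.20197809]
 [  0.         364.45771167 201.65608856]
 [  0.           0.           1.        ]] [ 39.51405468 603.21916145 712.3798313 ] [-2.1989299  -0.02009007 -2.54971496] [[-0.82972707 -0.34134319  0.44163087]
 [-0.55780771  0.47860697 -0.67807516]
 [ 0.02008872 -0.80896242 -0.58751702]]
```

View pics/top0.png

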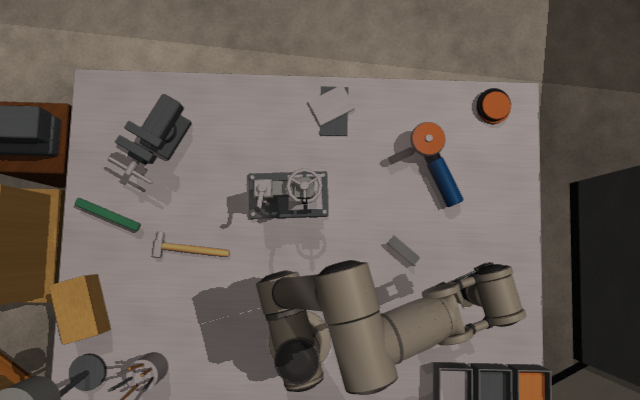

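View pics/side0.png

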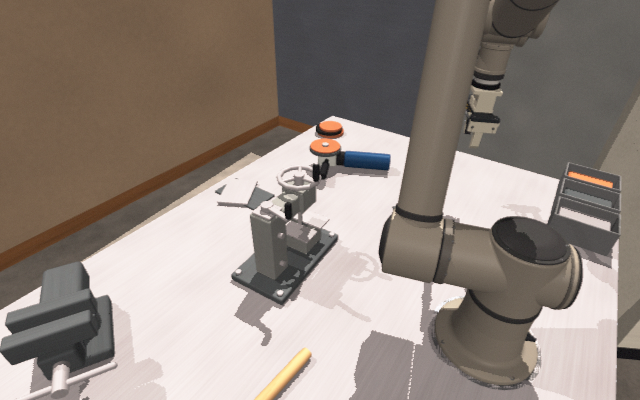

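The stand is at about (288,194) in the top view, with the wheel on the right at (304,186) and the column on the left at (265,195). The side view shows both black knobs on the robot's side. I'll enlarge the top view.

```bash
python3 - <<'E'
from h import *
i=cv2.imread('pics/top0.png')[160:232,236:340]; a=cv2.resize(i,None,fx=7,fy=7,interpolation=cv2.INTER_CUBIC)
cv2.imwrite('pics/c0.png',a)
for u,v,z in((304,186,235),(265,195,212)): print(ray('top0',u,v,z))
E
```

```text
[510.79878091  -5.73980465 235.        ]
[482.30715056 115.04047241 212.        ]
```

View pics/c0.png

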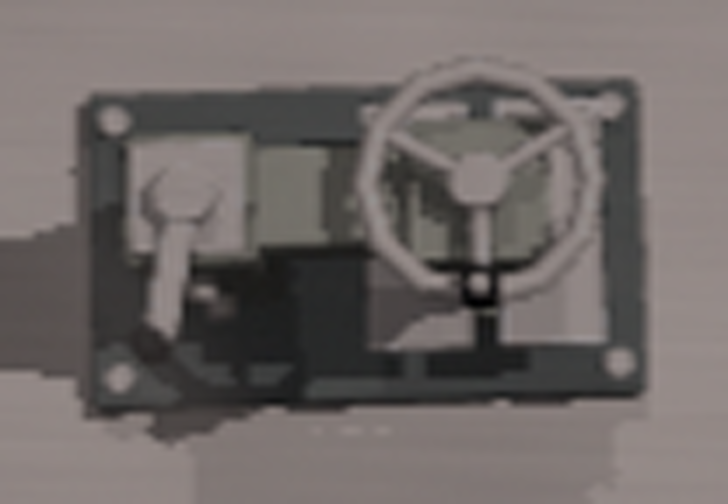

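```bash
python3 - <<'E'
from h import *
for n,u,v,z in(('wheel',304.8,185.5,232),('hub',304.6,185.7,235),('knob',304.6,200.9,275),('lockax',262,187.4,225),('lockknob',258.1,207.9,255),('cornTL',248.4,174.5,20),('TR',327.5,172.5,20),('BL',248.5,218.5,20),('BR',328,216.3,20)): print(n,ray('top0',u,v,z))
o=get_obs();print(R.from_euler('xyz',o['tcp_rot']).as_matrix())
c=capture('wrist');print(c['mount'],c['K'])
E
```

```text
wheel [512.82437848  -8.08419037 232.        ]
hub [511.77767006  -7.55048934 235.        ]
knob [460.8294877  -9.7149233 275.       ]
lockax [504.13537854 123.76319433 225.        ]
lockknob [437.83855038 129.72223408 255.        ]
cornTL [575.47133751 196.85643619  20.        ]
TR [590.65763729 -82.88825316  20.        ]
BL [419.57924093 190.2389586   20.        ]
BR [435.03934451 -88.53207886  20.        ]
[[-3.74018296e-04  4.25771226e-01 -9.04830770e-01]
 [ 1.27825701e-03 -9.04829891e-01 -4.25771341e-01]
 [-9.99999113e-01 -1.31585255e-03 -2.05822121e-04]]
[[-1.42849286e-04 -2.65962557e-01  9.63983349e-01 -1.58714264e+02]
 [ 9.99999475e-01 -1.01637946e-03 -1.32232231e-04 -1.09246669e+00]
 [ 1.01494170e-03  9.63982824e-01  2.65962563e-01 -7.22301339e+01]
 [ 0.00000000e+00  0.00000000e+00  0.00000000e+00  1.00000000e+00]] [[278.88852817   0.         321.45371437]
 [  0.         278.88852817 202.35135108]
 [  0.           0.           1.        ]]
```

Emit:
send_rows([
  [-15,0,0,-10],
  [-15,0,0,-10],
  [-15,0,0,-10],
  [-15,0,0,-10],
  [-15,0,0,-10],
  [-15,0,0,-10],
  [-15,0,0,-10],
  [-15,0,0,-10],
])

```text
time: 1.15
tool_pos: [223.5, -474.9, 346.9]
tcp_rot: [-3.124, 1.57, 1.86]
contact_force: [0.4, 0.1, 1.1]
grip_width: 91.5
```

Emit:
send_rows([
  [0,0,0,-10],
  [0,0,0,-10],
  [0,0,0,-10],
  [0,0,0,-10],
  [0,0,0,-10],
  [0,0,0,-10],
  [0,0,0,-10],
  [0,0,0,-10],
])

```text
time: 2.15
tool_pos: [223.5, -474.9, 346.4]
tcp_rot: [1.727, 1.57, 1.823]
contact_force: [-0.7, -0.4, -0.5]
grip_width: 91.5
```

Emit:
send_rows([
  [0,0,0,-10],
  [0,0,0,-10],
  [0,0,0,-5],
  [0,0,0,0],
])

```text
time: 2.65
tool_pos: [287.3, -444.7, 342.2]
tcp_rot: [-3.115, 1.512, -2.687]
contact_force: [-0.6, -0.3, 0.8]
grip_width: 91.7
```

```bash
cat >> h.py <<'E'
def rel(P):
    o=get_obs(); M=R.from_euler('xyz',o['tcp_rot']).as_matrix()
    print('t',o['time'],'pos',o['tool_pos'].round(1),'ang',np.degrees(np.arctan2(M[1,1],M[0,1])).round(1),'q',o['joint_positions'].round(2),'F',o['contact_force'].round(1),'w',round(o['grip_width'],1))
    print('rel',(M.T@(np.array(P)-o['tool_pos'])).round(1))
E
python3 -c "
from h import *
rel([461,-10,340])"
```

```text
t 2.65 pos [ 287.3 -444.7  342.2] ang 114.5 q [-1.11  0.29  1.28 -0.06  1.57 -3.1 ] F [-0.6 -0.3  0.8] w 91.7
rel [-18.1 323.7 337.7]
```

Emit:
send_rows([
  [-2,40,42,0],
  [-2,40,42,0],
  [-2,40,42,0],
  [-2,40,42,0],
  [-2,40,42,0],
  [-2,40,42,0],
  [-2,40,42,0],
  [0,0,0,0],
])

```text
time: 3.65
tool_pos: [439.5, -67.0, 338.6]
tcp_rot: [-3.109, 1.513, -2.68]
contact_force: [-0.2, -0.9, -0.1]
grip_width: 91.9
```

```bash
python3 -c "
from h import *
rel([461,-10,340]);print(get_obs()['tcp_rot'])"
```

```text
t 3.65 pos [439.5 -67.  338.6] ang 114.6 q [-0.3   0.15  1.47 -0.04  1.56 -2.29] F [-0.2 -0.9 -0.1] w 91.9
rel [-4.  42.9 43.1]
[-3.108688    1.51263284 -2.6801887 ]
```

Emit:
send_rows([
  [-2,21,21,0],
  [-2,22,22,0],
  [0,0,0,0],
])

```text
time: 4.03
tool_pos: [460.7, -12.8, 339.9]
tcp_rot: [-3.098, 1.512, -2.673]
contact_force: [-0.1, -0.5, 0.6]
grip_width: 91.7
```

```bash
python3 -c "
from h import *
rel([461,-10,340]);print(R.from_euler('xyz',get_obs()['tcp_rot']).as_matrix().round(4))
snap('wrist','w1.png')
for P in ([461,-10,283],[512,-8,235],[504,123,225],[438,130,265]): print(proj('w1',P))"
```

```text
t 4.025 pos [460.7 -12.8 339.9] ang 114.3 q [-0.17  0.19  1.43 -0.04  1.57 -2.16] F [-0.1 -0.5  0.6] w 91.7
rel [-0.2  2.5  1.4]
[[-0.0525 -0.4119  0.9097]
 [-0.0266  0.9112  0.411 ]
 [-0.9983 -0.0026 -0.0588]]
[323.4190413  221.38661283]
[304.40645104 253.11923601]
[418.16509097 289.85664553]
[474.60957921 254.93448909]
```

View pics/w1.png

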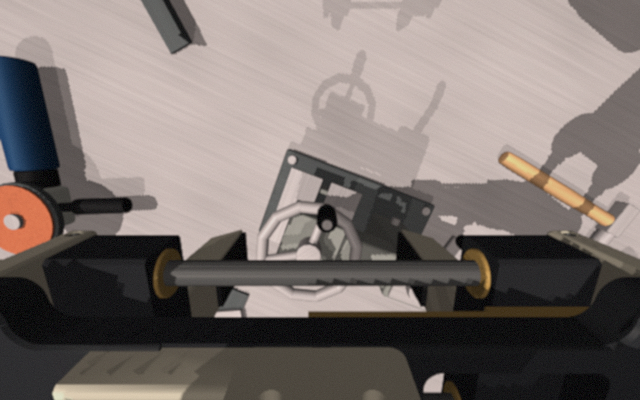

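```bash
python3 -c "
from h import *
i=cv2.imread('pics/w1.png')[190:300,250:370]; cv2.imwrite('pics/c1.png',cv2.resize(i,None,fx=5,fy=5,interpolation=cv2.INTER_CUBIC))"
```

```text
(no output)
```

View pics/c1.png

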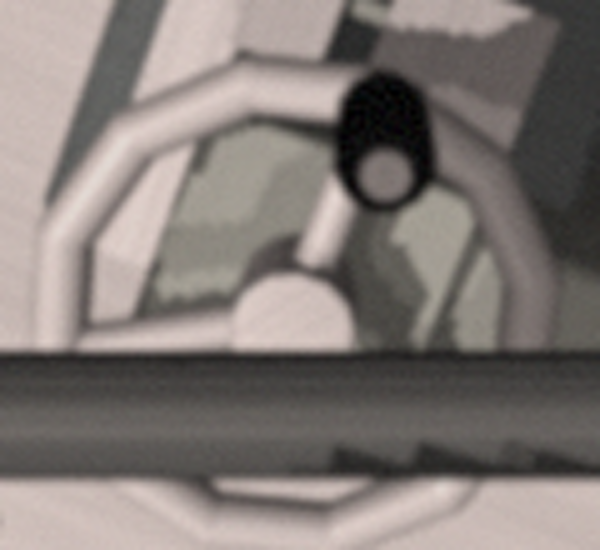

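```bash
python3 -c "
from h import *
print(ray('w1',327.2,224.4,283)); 
for z in(235,245):print(ray('w1',308.8,253.6,z))
print(proj('w1',[461,-10,262]))
c=np.load('pics/w1.npz');print(c['p'])
p=ray('w1',327.2,224.4,283)
print(proj('w1',[p[0],p[1],238]))
rel([p[0],p[1],300])"
```

```text
[462.05768999  -6.12416095 283.        ]
[510.63057464  -3.70350868 235.        ]
[506.65572678  -4.93569071 245.        ]
[323.32056276 214.89808112]
[404.28655523 -36.66959818 502.54236459]
[326.39647946 211.23426354]
t 4.075 pos [460.5 -13.5 339.9] ang 114.3 q [-0.17  0.19  1.43 -0.04  1.57 -2.16] F [-0.3 -0.8 -0.3] w 91.9
rel [39.5  6.2  6.9]
```

Emit:
send_rows([
  [11.8,0.6,0.95,0],
  [11.8,0.6,0.95,0],
  [11.8,0.6,0.95,0],
  [11.8,0.6,0.95,0],
  [11.8,0.6,0.95,0],
  [11.8,0.6,0.95,0],
  [11.8,0.6,0.95,0],
  [11.8,0.6,0.95,0],
])

```text
time: 5.08
tool_pos: [460.6, -7.3, 244.5]
tcp_rot: [-3.099, 1.512, -2.674]
contact_force: [0.6, 0.5, -0.1]
grip_width: 91.9
```

Emit:
send_rows([
  [0,0,0,0],
  [0,0,0,0],
  [0,0,0,0],
  [0,0,0,0],
  [0,0,0,0],
  [0,0,0,0],
], hand=0)

```text
time: 5.82
tool_pos: [460.6, -7.4, 245.4]
tcp_rot: [-3.097, 1.512, -2.673]
contact_force: [0.3, 0.1, 0.6]
grip_width: 36.6
```

```bash
python3 -c "
from h import *
rel([461,-8.5,245])
o=get_obs();M=R.from_euler('xyz',o['tcp_rot']).as_matrix();print(M.round(4),o['tool_pos']-19*M[:,0],o['moment'])"
```

```text
t 5.825 pos [460.6  -7.4 245.4] ang 114.3 q [-0.16  0.24  1.62 -0.04  1.33 -2.14] F [0.3 0.1 0.6] w 36.6
rel [ 0.4 -1.2 -0.1]
[[-0.0521 -0.4118  0.9098]
 [-0.0264  0.9113  0.411 ]
 [-0.9983 -0.0026 -0.0584]] [461.61306966  -6.85289009 264.3726647 ] [ 0.11970278 -0.14465639 -0.0261174 ]
```

Emit:
send_rows([
  [0,0,0,0],
  [0,0,0,0],
  [0,0,0,0],
  [0,0,0,0],
  [0,0,0,0],
])

```text
time: 6.45
tool_pos: [460.9, -7.8, 245.4]
tcp_rot: [-3.082, 1.512, -2.657]
contact_force: [1.9, -4.8, -0.8]
grip_width: 17.5
```

```bash
cat >> h.py <<'E'
def G(C,tang=True):
    o=get_obs();M=R.from_euler('xyz',o['tcp_rot']).as_matrix();g=o['tool_pos']-19*M[:,0]
    r=g[:2]-C;rr=np.hypot(*r);th=np.degrees(np.arctan2(r[1],r[0]));t=np.array([r[1],-r[0]])/rr
    F=o['contact_force'];print('t',o['time'],'g',g.round(1),'r',rr.round(1),'th',th.round(1),'Ftan',(-F[:2]@t).round(2),'Frad',(F[:2]@r/rr).round(2),'Fz',F[2].round(1),'mom',o['moment'].round(2),'q6',o['joint_positions'][5].round(2),'w',o['grip_width'].round(1))
    return g,M,o
E
python3 -c "
from h import *
G([511.5,-6])"
```

```text
Traceback (most recent call last):
  File "h.py", line 23, in G
    F=o['contact_force'];print('t',o['time'],'g',g.round(1),'r',rr.round(1),'th',th.round(1),'Ftan',(-F[:2]@t).round(2),'Frad',(F[:2]@r/rr).round(2),'Fz',F[2].round(1),'mom',o['moment'].round(2),'q6',o['joint_positions'][5].round(2),'w',o['grip_width'].round(1))
                                                                                                                                                                                                                                             ^^^^^^^^^^^^^^^^^^^^^
AttributeError: 'float' object has no attribute 'round'
```

```bash
sed -i "s/o\['grip_width'\].round(1)/round(o['grip_width'],1)/" h.py; cat > plan.py <<'E'
# usage: plan.py theta_deg n step C_x C_y r : rows along circle, clockwise, tool turning along
import sys; from h import *
th,n,st,cx,cy,r=map(float,sys.argv[1:7]); C=np.array([cx,cy])
g,M,o=G(C)
M0=np.array([[-.0521,-.4118,.9098],[-.0264,.9113,.411],[-.9983,-.0026,-.0584]])
P=lambda a: np.array([cx+r*np.cos(np.radians(a)),cy+r*np.sin(np.radians(a)),0])
turned=181.5-th   # tool turned so far
Mk=M0@R.from_euler('x',turned,degrees=True).as_matrix()
rows=[]
for k in range(int(n)):
    d=Mk.T@(P(th-st)-P(th)); rows.append([*d.round(2).tolist(),st]); th-=st; Mk=Mk@R.from_euler('x',st,degrees=True).as_matrix()
print(rows,'next th',th); print('cmd',P(th).round(1))
E
python3 plan.py 181.5 8 2.5 511.5 -6 50
```

```text
t 6.45 g [461.9  -7.3 264.3] r 49.7 th -178.5 Ftan 4.87 Frad -1.81 Fz -0.8 mom [-0.58 -0.46  0.08] q6 -2.14 w 17.5
[[-0.06, 1.99, 0.89, 2.5], [-0.06, 1.99, 0.89, 2.5], [-0.07, 1.99, 0.89, 2.5], [-0.07, 1.99, 0.89, 2.5], [-0.08, 1.99, 0.89, 2.5], [-0.08, 1.99, 0.89, 2.5], [-0.08, 1.99, 0.89, 2.5], [-0.09, 1.99, 0.89, 2.5]] next th 161.5
cmd [464.1   9.9   0. ]
```

Emit:
send_rows([
  [-0.06,1.99,0.89,2.5],
  [-0.06,1.99,0.89,2.5],
  [-0.07,1.99,0.89,2.5],
  [-0.07,1.99,0.89,2.5],
  [-0.08,1.99,0.89,2.5],
  [-0.08,1.99,0.89,2.5],
  [-0.08,1.99,0.89,2.5],
  [-0.09,1.99,0.89,2.5],
])

```text
time: 7.45
tool_pos: [462.6, 8.4, 245.4]
tcp_rot: [-2.722, 1.51, -2.648]
contact_force: [-2.0, -10.4, 1.4]
grip_width: 17.0
```

```bash
python3 plan.py 161.5 8 2.5 511.5 -6 50
```

```text
t 7.45 g [463.6   8.9 264.3] r 50.2 th 162.7 Ftan 10.48 Frad -1.23 Fz 1.4 mom [-0.99  0.17  0.1 ] q6 -1.76 w 17.0
[[-0.09, 1.99, 0.89, 2.5], [-0.1, 1.99, 0.89, 2.5], [-0.1, 1.99, 0.89, 2.5], [-0.1, 1.99, 0.89, 2.5], [-0.11, 1.99, 0.89, 2.5], [-0.11, 1.99, 0.89, 2.5], [-0.11, 1.99, 0.89, 2.5], [-0.11, 1.99, 0.89, 2.5]] next th 141.5
cmd [472.4  25.1   0. ]
```

Emit:
send_rows([
  [-0.09,1.99,0.89,2.5],
  [-0.1,1.99,0.89,2.5],
  [-0.1,1.99,0.89,2.5],
  [-0.1,1.99,0.89,2.5],
  [-0.11,1.99,0.89,2.5],
  [-0.11,1.99,0.89,2.5],
  [-0.11,1.99,0.89,2.5],
  [-0.11,1.99,0.89,2.5],
])

```text
time: 8.45
tool_pos: [470.0, 24.1, 245.3]
tcp_rot: [-2.401, 1.508, -2.677]
contact_force: [-4.8, -9.7, 2.7]
grip_width: 17.5
```

```bash
python3 plan.py 141.5 8 2.5 511.5 -6 50
```

```text
t 8.45 g [471.1  24.6 264.2] r 50.7 th 142.9 Ftan 10.64 Frad -1.98 Fz 2.7 mom [-0.49  0.52  0.04] q6 -1.38 w 17.5
[[-0.12, 1.99, 0.89, 2.5], [-0.12, 1.99, 0.89, 2.5], [-0.12, 1.99, 0.89, 2.5], [-0.12, 1.99, 0.89, 2.5], [-0.12, 1.99, 0.89, 2.5], [-0.13, 1.99, 0.89, 2.5], [-0.13, 1.99, 0.89, 2.5], [-0.13, 1.99, 0.89, 2.5]] next th 121.5
cmd [485.4  36.6   0. ]
```

Emit:
send_rows([
  [-0.12,1.99,0.89,2.5],
  [-0.12,1.99,0.89,2.5],
  [-0.12,1.99,0.89,2.5],
  [-0.12,1.99,0.89,2.5],
  [-0.12,1.99,0.89,2.5],
  [-0.13,1.99,0.89,2.5],
  [-0.13,1.99,0.89,2.5],
  [-0.13,1.99,0.89,2.5],
])

```text
time: 9.45
tool_pos: [482.4, 36.1, 245.2]
tcp_rot: [-2.079, 1.507, -2.704]
contact_force: [-8.6, -6.8, 3.6]
grip_width: 17.7
```

```bash
python3 plan.py 121.5 8 2.5 511.5 -6 50
```

```text
t 9.45 g [483.5  36.7 264.2] r 51.0 th 123.3 Ftan 10.86 Frad -0.95 Fz 3.6 mom [-0.08  0.64  0.04] q6 -1.0 w 17.7
[[-0.13, 1.99, 0.89, 2.5], [-0.13, 1.99, 0.89, 2.5], [-0.13, 1.99, 0.89, 2.5], [-0.13, 1.99, 0.89, 2.5], [-0.13, 1.99, 0.89, 2.5], [-0.13, 1.99, 0.89, 2.5], [-0.12, 1.99, 0.89, 2.5], [-0.12, 1.99, 0.89, 2.5]] next th 101.5
cmd [501.5  43.    0. ]
```

Emit:
send_rows([
  [-0.13,1.99,0.89,2.5],
  [-0.13,1.99,0.89,2.5],
  [-0.13,1.99,0.89,2.5],
  [-0.13,1.99,0.89,2.5],
  [-0.13,1.99,0.89,2.5],
  [-0.13,1.99,0.89,2.5],
  [-0.12,1.99,0.89,2.5],
  [-0.12,1.99,0.89,2.5],
])

```text
time: 10.45
tool_pos: [498.2, 43.3, 245.2]
tcp_rot: [-1.753, 1.507, -2.726]
contact_force: [-9.4, -2.5, 3.2]
grip_width: 17.8
```

```bash
python3 plan.py 101.5 8 2.5 511.5 -6 50
```

```text
t 10.45 g [499.3  43.7 264.2] r 51.2 th 103.8 Ftan 9.73 Frad -0.19 Fz 3.2 mom [ 0.21  0.77 -0.03] q6 -0.64 w 17.8
[[-0.12, 1.99, 0.89, 2.5], [-0.12, 1.99, 0.89, 2.5], [-0.12, 1.99, 0.89, 2.5], [-0.12, 1.99, 0.89, 2.5], [-0.11, 1.99, 0.89, 2.5], [-0.11, 1.99, 0.89, 2.5], [-0.11, 1.99, 0.89, 2.5], [-0.11, 1.99, 0.89, 2.5]] next th 81.5
cmd [518.9  43.5   0. ]
```

Emit:
send_rows([
  [-0.12,1.99,0.89,2.5],
  [-0.12,1.99,0.89,2.5],
  [-0.12,1.99,0.89,2.5],
  [-0.12,1.99,0.89,2.5],
  [-0.11,1.99,0.89,2.5],
  [-0.11,1.99,0.89,2.5],
  [-0.11,1.99,0.89,2.5],
  [-0.11,1.99,0.89,2.5],
])

```text
time: 11.45
tool_pos: [515.4, 44.5, 245.2]
tcp_rot: [-1.424, 1.508, -2.746]
contact_force: [-10.9, -0.0, 4.1]
grip_width: 17.8
```

```bash
python3 plan.py 81.5 8 2.5 511.5 -6 50
```

```text
t 11.45 g [516.6  45.  264.2] r 51.2 th 84.3 Ftan 10.8 Frad -1.11 Fz 4.1 mom [ 0.46  0.79 -0.07] q6 -0.29 w 17.8
[[-0.1, 1.99, 0.89, 2.5], [-0.1, 1.99, 0.89, 2.5], [-0.1, 1.99, 0.89, 2.5], [-0.09, 1.99, 0.89, 2.5], [-0.09, 1.99, 0.89, 2.5], [-0.08, 1.99, 0.89, 2.5], [-0.08, 1.99, 0.89, 2.5], [-0.07, 1.99, 0.89, 2.5]] next th 61.5
cmd [535.4  37.9   0. ]
```

Emit:
send_rows([
  [-0.1,1.99,0.89,2.5],
  [-0.1,1.99,0.89,2.5],
  [-0.1,1.99,0.89,2.5],
  [-0.09,1.99,0.89,2.5],
  [-0.09,1.99,0.89,2.5],
  [-0.08,1.99,0.89,2.5],
  [-0.08,1.99,0.89,2.5],
  [-0.07,1.99,0.89,2.5],
])

```text
time: 12.45
tool_pos: [532.1, 39.8, 245.2]
tcp_rot: [-1.09, 1.509, -2.761]
contact_force: [-9.1, 3.5, 4.0]
grip_width: 17.6
```

```bash
python3 plan.py 61.5 8 2.5 511.5 -6 50
```

```text
t 12.45 g [533.2  40.2 264.2] r 51.0 th 64.9 Ftan 9.69 Frad -0.67 Fz 4.0 mom [ 0.73  0.74 -0.08] q6 0.05 w 17.6
[[-0.07, 1.99, 0.89, 2.5], [-0.07, 1.99, 0.89, 2.5], [-0.06, 1.99, 0.89, 2.5], [-0.06, 1.99, 0.89, 2.5], [-0.05, 1.99, 0.89, 2.5], [-0.05, 1.99, 0.89, 2.5], [-0.04, 1.99, 0.89, 2.5], [-0.03, 1.99, 0.89, 2.5]] next th 41.5
cmd [548.9  27.1   0. ]
```

Emit:
send_rows([
  [-0.07,1.99,0.89,2.5],
  [-0.07,1.99,0.89,2.5],
  [-0.06,1.99,0.89,2.5],
  [-0.06,1.99,0.89,2.5],
  [-0.05,1.99,0.89,2.5],
  [-0.05,1.99,0.89,2.5],
  [-0.04,1.99,0.89,2.5],
  [-0.03,1.99,0.89,2.5],
])

```text
time: 13.45
tool_pos: [546.0, 29.7, 245.2]
tcp_rot: [-0.754, 1.51, -2.773]
contact_force: [-7.6, 6.8, 3.7]
grip_width: 18.1
```

```bash
python3 plan.py 41.5 8 2.5 511.5 -6 50
```

```text
t 13.45 g [547.1  30.1 264.2] r 50.7 th 45.4 Ftan 10.21 Frad -0.49 Fz 3.7 mom [ 0.96  0.56 -0.15] q6 0.38 w 18.1
[[-0.03, 1.99, 0.89, 2.5], [-0.02, 1.99, 0.89, 2.5], [-0.02, 1.99, 0.89, 2.5], [-0.01, 1.99, 0.89, 2.5], [-0.01, 1.99, 0.89, 2.5], [-0.0, 1.99, 0.89, 2.5], [0.0, 1.99, 0.89, 2.5], [0.01, 1.99, 0.89, 2.5]] next th 21.5
cmd [558.   12.3   0. ]
```

Emit:
send_rows([
  [-0.03,1.99,0.89,2.5],
  [-0.02,1.99,0.89,2.5],
  [-0.02,1.99,0.89,2.5],
  [-0.01,1.99,0.89,2.5],
  [-0.01,1.99,0.89,2.5],
  [0,1.99,0.89,2.5],
  [0,1.99,0.89,2.5],
  [0.01,1.99,0.89,2.5],
])

```text
time: 14.45
tool_pos: [555.7, 15.6, 245.2]
tcp_rot: [-0.416, 1.512, -2.784]
contact_force: [-5.2, 9.8, 2.7]
grip_width: 17.3
```

```bash
python3 plan.py 21.5 8 2.5 511.5 -6 50
```

```text
t 14.45 g [556.8  15.9 264.2] r 50.3 th 25.9 Ftan 11.07 Frad -0.38 Fz 2.7 mom [ 1.37  0.34 -0.08] q6 0.71 w 17.3
[[0.01, 1.99, 0.89, 2.5], [0.02, 1.99, 0.89, 2.5], [0.03, 1.99, 0.89, 2.5], [0.03, 1.99, 0.89, 2.5], [0.04, 1.99, 0.89, 2.5], [0.04, 1.99, 0.89, 2.5], [0.05, 1.99, 0.89, 2.5], [0.05, 1.99, 0.89, 2.5]] next th 1.5
cmd [561.5  -4.7   0. ]
```

Emit:
send_rows([
  [0.01,1.99,0.89,2.5],
  [0.02,1.99,0.89,2.5],
  [0.03,1.99,0.89,2.5],
  [0.03,1.99,0.89,2.5],
  [0.04,1.99,0.89,2.5],
  [0.04,1.99,0.89,2.5],
])

```text
time: 15.2
tool_pos: [559.3, 4.0, 245.3]
tcp_rot: [-0.182, 1.513, -2.811]
contact_force: [-2.8, 13.1, 1.4]
grip_width: 17.7
```

```bash
python3 plan.py 6.5 8 2.5 511.5 -6 50
```

```text
t 15.2 g [560.4   4.4 264.2] r 50.0 th 12.0 Ftan 13.41 Frad -0.06 Fz 1.4 mom [ 2.32  0.09 -0.11] q6 0.95 w 17.7
[[0.05, 1.99, 0.89, 2.5], [0.05, 1.99, 0.89, 2.5], [0.06, 1.99, 0.89, 2.5], [0.06, 1.99, 0.89, 2.5], [0.07, 1.99, 0.89, 2.5], [0.07, 1.99, 0.89, 2.5], [0.08, 1.99, 0.89, 2.5], [0.08, 1.99, 0.89, 2.5]] next th -13.5
cmd [560.1 -17.7   0. ]
```

Emit:
send_rows([
  [0.05,1.99,0.89,2.5],
  [0.05,1.99,0.89,2.5],
  [0.06,1.99,0.89,2.5],
  [0.06,1.99,0.89,2.5],
])

```text
time: 15.7
tool_pos: [560.1, -3.9, 245.3]
tcp_rot: [-0.025, 1.515, -2.829]
contact_force: [-0.7, 16.7, 1.7]
grip_width: 17.5
```

```bash
python3 plan.py -3.5 4 2.5 511.5 -6 50
```

```text
t 15.7 g [561.1  -3.6 264.2] r 49.6 th 2.8 Ftan 16.73 Frad 0.15 Fz 1.7 mom [ 2.88 -0.26 -0.1 ] q6 1.11 w 17.5
[[0.07, 1.99, 0.89, 2.5], [0.07, 1.99, 0.89, 2.5], [0.08, 1.99, 0.89, 2.5], [0.08, 1.99, 0.89, 2.5]] next th -13.5
cmd [560.1 -17.7   0. ]
```

```bash
python3 -c "
from h import *
for k in range(10):
    capture('side'); G([511.5,-6])" | cut -c1-75
```

```text
t 15.75 g [561.1  -3.8 264.2] r 49.6 th 2.6 Ftan 15.83 Frad -0.02 Fz 1.4 mo
t 15.8 g [561.1  -3.8 264.2] r 49.6 th 2.6 Ftan 14.07 Frad -1.05 Fz 1.1 mom
t 15.85 g [561.1  -3.8 264.2] r 49.6 th 2.5 Ftan 13.59 Frad -0.13 Fz 1.2 mo
t 15.9 g [561.1  -3.8 264.2] r 49.6 th 2.6 Ftan 14.48 Frad -0.26 Fz 1.1 mom
t 15.95 g [561.1  -3.8 264.2] r 49.6 th 2.5 Ftan 14.54 Frad 0.41 Fz 1.6 mom
t 16.0 g [561.1  -3.8 264.3] r 49.6 th 2.5 Ftan 13.76 Frad 0.44 Fz 1.6 mom 
t 16.05 g [561.1  -3.8 264.2] r 49.6 th 2.5 Ftan 14.02 Frad 0.28 Fz 1.7 mom
t 16.1 g [561.1  -3.8 264.2] r 49.6 th 2.6 Ftan 14.4 Frad -0.12 Fz 1.3 mom 
t 16.15 g [561.1  -3.8 264.2] r 49.6 th 2.6 Ftan 14.28 Frad -0.16 Fz 1.4 mo
t 16.2 g [561.1  -3.8 264.2] r 49.6 th 2.6 Ftan 13.29 Frad 0.87 Fz 2.4 mom
```

Emit:
send_rows([
  [0.07,1.99,0.89,2.5],
  [0.07,1.6,0.71,2],
])

```text
time: 16.45
tool_pos: [560.0, -7.4, 245.3]
tcp_rot: [0.047, 1.516, -2.834]
contact_force: [1.4, 16.6, 0.5]
grip_width: 17.4
```

```bash
python3 -c "
from h import *
G([511.5,-6])
for k in range(10):
    capture('side'); G([511.5,-6])" | cut -c1-75
```

```text
t 16.45 g [561.   -7.1 264.3] r 49.5 th -1.3 Ftan 16.61 Frad 1.05 Fz 0.5 mo
t 16.5 g [561.   -7.3 264.2] r 49.5 th -1.5 Ftan 16.33 Frad 1.34 Fz 1.5 mom
t 16.55 g [561.   -7.3 264.2] r 49.5 th -1.5 Ftan 15.34 Frad 0.58 Fz 2.2 mo
t 16.6 g [561.   -7.3 264.2] r 49.5 th -1.5 Ftan 16.51 Frad 0.33 Fz 1.8 mom
t 16.65 g [561.   -7.3 264.2] r 49.5 th -1.5 Ftan 16.02 Frad 0.42 Fz 1.8 mo
t 16.7 g [561.   -7.3 264.3] r 49.5 th -1.5 Ftan 15.28 Frad 0.03 Fz 0.6 mom
t 16.75 g [561.   -7.3 264.2] r 49.5 th -1.5 Ftan 14.55 Frad 0.77 Fz 1.3 mo
t 16.8 g [561.   -7.3 264.2] r 49.5 th -1.5 Ftan 15.0 Frad 0.42 Fz 1.1 mom 
t 16.85 g [561.   -7.3 264.3] r 49.5 th -1.5 Ftan 16.61 Frad 1.45 Fz 1.2 mo
t 16.9 g [561.   -7.3 264.2] r 49.5 th -1.5 Ftan 15.29 Frad 0.17 Fz 1.6 mom
t 16.95 g [561.   -7.3 264.2] r 49.5 th -1.5 Ftan 15.51 Frad -0.3 Fz 0.8 mo
```

Emit:
send_rows([
  [-0.07,-1.6,-0.71,0],
  [-0.04,-0.9,-0.4,0],
  [0,0,0,0],
])

```text
time: 17.32
tool_pos: [560.0, -7.4, 245.3]
tcp_rot: [0.121, 1.513, -2.761]
contact_force: [-1.2, 6.6, 1.5]
grip_width: 17.4
```

```bash
python3 -c "
from h import *
G([511.5,-6])
for k in range(4):
    capture('side'); G([511.5,-6])" | cut -c1-95
```

```text
t 17.325 g [561.   -7.  264.2] r 49.5 th -1.2 Ftan 6.53 Frad -1.31 Fz 1.5 mom [ 1.46 -0.07 -0.0
t 17.375 g [561.   -7.  264.2] r 49.6 th -1.2 Ftan 6.97 Frad -1.03 Fz 0.9 mom [ 1.47 -0.03 -0.0
t 17.425 g [561.1  -7.1 264.2] r 49.6 th -1.2 Ftan 6.86 Frad -0.88 Fz 1.7 mom [ 1.47 -0.02 -0.0
t 17.475 g [561.1  -7.  264.2] r 49.6 th -1.2 Ftan 6.36 Frad -0.67 Fz 1.7 mom [ 1.48 -0.03 -0.0
t 17.525 g [561.   -7.1 264.2] r 49.5 th -1.2 Ftan 6.36 Frad -1.64 Fz 1.2 mom [ 1.44 -0.02 -0.0
```

Emit:
send_rows([
  [-0.04,-1.4,-0.6,0],
  [0,0,0,0],
])

```text
time: 17.77
tool_pos: [560.1, -7.4, 245.2]
tcp_rot: [0.159, 1.512, -2.724]
contact_force: [-2.9, 5.4, 2.7]
grip_width: 17.4
```

Emit:
send_rows([
  [0,0,0,0],
  [0,0,0,0],
  [0,0,0,0],
  [0,0,0,0],
], hand=0.5)

```text
time: 18.27
tool_pos: [560.9, -9.0, 245.3]
tcp_rot: [0.211, 1.512, -2.672]
contact_force: [0.3, -0.1, -0.5]
grip_width: 45.5
```

```bash
python3 -c "
from h import *
g,M,o=G([511.5,-6]);print(M.round(3),o['joint_positions'].round(2))
rel([438,130,330])"
```

```text
t 18.275 g [561.9  -8.5 264.2] r 50.4 th -2.8 Ftan -0.05 Frad 0.28 Fz -0.5 mom [-0.02  0.01 -0.01] q6 1.18 w 45.5
[[-0.052  0.256 -0.965]
 [-0.027 -0.967 -0.255]
 [-0.998  0.012  0.057]] [-0.13  0.43  1.34 -0.03  1.42  1.18]
t 18.275 pos [560.9  -9.  245.3] ang -75.2 q [-0.13  0.43  1.34 -0.03  1.42  1.18] F [ 0.3 -0.1 -0.5] w 45.5
rel [ -81.8 -164.8   88.1]
```

Emit:
send_rows([
  [-20,0,0,0],
  [-25,0,0,0],
  [-25,0,0,0],
  [-20,0,0,0],
])

```text
time: 18.77
tool_pos: [565.7, -6.5, 336.3]
tcp_rot: [0.22, 1.513, -2.664]
contact_force: [-0.4, 0.2, 0.5]
grip_width: 45.9
```

Emit:
send_rows([
  [1.5,-33,17.6,0],
  [1.5,-33,17.6,0],
  [1.5,-33,17.6,0],
  [1.5,-33,17.6,0],
  [1.5,-33,17.6,0],
  [0,0,0,-10],
  [0,0,0,-10],
  [0,0,0,0],
])

```text
time: 19.77
tool_pos: [437.9, 130.5, 330.8]
tcp_rot: [-0.135, 1.512, -2.67]
contact_force: [0.7, 0.5, -0.1]
grip_width: 45.8
```

```bash
python3 -c "
from h import *
rel([438,130,330])
snap('wrist','w2.png')
for P in ([561,-7,283],[511,-5,235],[504,125,225],[438,130,265]): print(proj('w2',P))"
```

```text
t 19.775 pos [437.9 130.5 330.8] ang -55.3 q [ 0.14  0.19  1.45 -0.02  1.56  1.1 ] F [ 0.7  0.5 -0.1] w 45.8
rel [0.8 0.4 0.1]
[567.76078951 190.0284866 ]
[482.85603105 216.0674734 ]
[369.32693298 142.47812533]
[323.76178713 210.14597512]
```

View pics/w2.png

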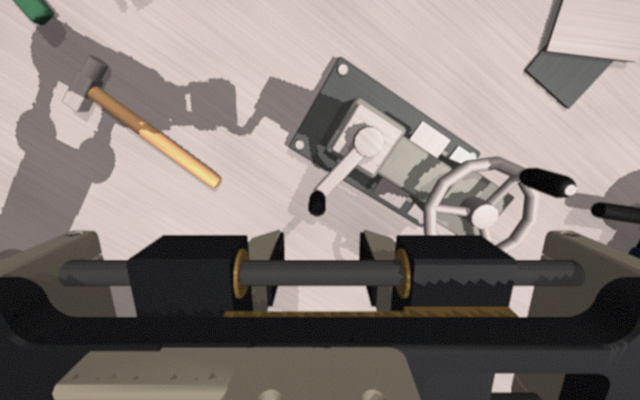

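The lever hub is at (369,142), as predicted. The crank knob top is at (570,188), so the wheel is where I left it. The lock knob is at about (317,205), slightly off the prediction.

```bash
python3 -c "
from h import *
i=cv2.imread('pics/w2.png')[180:225,295:345].max(2)<45
ys,xs=np.nonzero(i);print(xs.min()+295,xs.max()+295,ys.min()+180,ys.max()+180,xs.mean()+295,ys.mean()+180)
for v in(207,209): print(ray('w2',317,v,265))
q=ray('w2',317,203.5,247);print(q)
for z in(225,265):print(proj('w2',[q[0],q[1],z]))
print(ray('w2',369.5,142.5,225))"
```

```text
309 324 191 214 316.72607260726073 203.15181518151815
[437.07109572 136.25911972 265.        ]
[435.59754085 135.25136972 265.        ]
[434.2896133  134.85517192 247.        ]
[317.51402925 196.18519912]
[316.51158946 210.45023834]
[504.07464038 124.85758786 225.        ]
```

```bash
python3 -c "
from h import *
rel([434.5,134.5,230.5])"
```

```text
t 19.825 pos [438.  130.4 330.8] ang -55.4 q [ 0.13  0.19  1.45 -0.02  1.56  1.1 ] F [-0.8 -0.2  0.2] w 45.8
rel [100.2  -4.6  -5.3]
```

Emit:
send_rows([
  [0,-4.6,-5.3,0],
  [14,0,0,0],
  [15,0,0,0],
  [15,0,0,0],
  [15,0,0,0],
  [15,0,0,0],
  [14,0,0,0],
  [12,0,0,0],
])

```text
time: 20.82
tool_pos: [434.1, 134.6, 229.5]
tcp_rot: [-0.144, 1.511, -2.678]
contact_force: [-0.6, 0.5, 0.6]
grip_width: 46.0
```

Emit:
send_rows([
  [0,0,0,0],
  [0,0,0,0],
  [0,0,0,0],
  [0,0,0,0],
  [0,0,0,0],
  [0,0,0,0],
], hand=0)

```text
time: 21.58
tool_pos: [434.9, 134.5, 231.0]
tcp_rot: [-0.127, 1.513, -2.661]
contact_force: [1.8, -0.3, 2.2]
grip_width: 15.3
```

```bash
sed -e 's/^M0=.*/M0=np.load("M0.npy")/' -e 's/^turned=.*/turned=th0-th/' -e 's/^th,n,st/th0=float(sys.argv[7]);th,n,st/' plan.py > plan2.py
python3 -c "
from h import *
g,M,o=G([504,125]);np.save('M0.npy',M)"
python3 plan2.py 171.7 8 5 504 125 69.5 171.7; python3 plan2.py 131.7 8 5 504 125 69.5 171.7
```

```text
t 21.575 g [435.9 135.  250. ] r 68.9 th 171.7 Ftan 0.05 Frad -1.84 Fz 2.2 mom [-0.23 -0.39  0.02] q6 1.11 w 15.3
t 21.575 g [435.9 135.  250. ] r 68.9 th 171.7 Ftan 0.05 Frad -1.84 Fz 2.2 mom [-0.23 -0.39  0.02] q6 1.11 w 15.3
[[-0.22, -4.24, -4.33, 5.0], [-0.24, -4.24, -4.33, 5.0], [-0.26, -4.24, -4.33, 5.0], [-0.28, -4.24, -4.32, 5.0], [-0.3, -4.24, -4.32, 5.0], [-0.31, -4.24, -4.32, 5.0], [-0.32, -4.24, -4.32, 5.0], [-0.33, -4.24, -4.32, 5.0]] next th 131.7
cmd [457.8 176.9   0. ]
t 21.575 g [435.9 135.  250. ] r 68.9 th 171.7 Ftan 0.05 Frad -1.84 Fz 2.2 mom [-0.23 -0.39  0.02] q6 1.11 w 15.3
[[-0.34, -4.24, -4.32, 5.0], [-0.35, -4.24, -4.33, 5.0], [-0.35, -4.23, -4.33, 5.0], [-0.35, -4.23, -4.33, 5.0], [-0.34, -4.23, -4.33, 5.0], [-0.34, -4.23, -4.33, 5.0], [-0.33, -4.23, -4.33, 5.0], [-0.32, -4.23, -4.33, 5.0]] next th 91.69999999999999
cmd [501.9 194.5   0. ]
```

Emit:
send_rows([
  [-0.22,-4.24,-4.33,5],
  [-0.24,-4.24,-4.33,5],
  [-0.26,-4.24,-4.33,5],
  [-0.28,-4.24,-4.32,5],
  [-0.3,-4.24,-4.32,5],
  [-0.31,-4.24,-4.32,5],
  [-0.32,-4.24,-4.32,5],
  [-0.33,-4.24,-4.32,5],
])

```text
time: 22.58
tool_pos: [456.7, 176.1, 230.8]
tcp_rot: [0.565, 1.511, -2.671]
contact_force: [-1.0, -4.2, 4.1]
grip_width: 15.3
```

Emit:
send_rows([
  [-0.34,-4.24,-4.32,5],
  [-0.35,-4.24,-4.33,5],
  [-0.35,-4.23,-4.33,5],
  [-0.35,-4.23,-4.33,5],
])

```text
time: 23.08
tool_pos: [477.0, 188.9, 230.7]
tcp_rot: [0.901, 1.511, -2.683]
contact_force: [-2.0, -4.8, 2.2]
grip_width: 14.9
```

```bash
python3 plan2.py 111.7 8 2.5 504 125 69.5 171.7
```

```text
t 23.075 g [478.  189.5 249.7] r 69.5 th 112.0 Ftan 3.68 Frad -3.69 Fz 2.2 mom [0.24 0.17 0.03] q6 2.25 w 14.9
[[-0.17, -2.16, -2.12, 2.5], [-0.17, -2.16, -2.12, 2.5], [-0.17, -2.16, -2.12, 2.5], [-0.17, -2.16, -2.12, 2.5], [-0.17, -2.16, -2.12, 2.5], [-0.16, -2.16, -2.12, 2.5], [-0.16, -2.16, -2.12, 2.5], [-0.16, -2.16, -2.12, 2.5]] next th 91.7
cmd [501.9 194.5   0. ]
```

Emit:
send_rows([
  [-0.17,-2.16,-2.12,2.5],
  [-0.17,-2.16,-2.12,2.5],
  [-0.17,-2.16,-2.12,2.5],
  [-0.17,-2.16,-2.12,2.5],
])

```text
time: 23.58
tool_pos: [488.5, 192.5, 230.6]
tcp_rot: [1.07, 1.511, -2.687]
contact_force: [-2.6, -3.1, 2.6]
grip_width: 15.4
```

```bash
python3 plan2.py 101.7 6 2.5 504 125 69.5 171.7
```

```text
t 23.575 g [489.5 193.  249.6] r 69.5 th 102.0 Ftan 3.21 Frad -2.51 Fz 2.6 mom [0.36 0.15 0.02] q6 2.43 w 15.4
[[-0.17, -2.16, -2.12, 2.5], [-0.16, -2.16, -2.12, 2.5], [-0.16, -2.16, -2.12, 2.5], [-0.16, -2.16, -2.12, 2.5], [-0.15, -2.16, -2.12, 2.5], [-0.15, -2.16, -2.12, 2.5]] next th 86.7
cmd [508.  194.4   0. ]
```

Emit:
send_rows([
  [-0.17,-2.16,-2.12,2.5],
  [-0.16,-2.16,-2.12,2.5],
  [-0.16,-2.16,-2.12,2.5],
])

```text
time: 23.95
tool_pos: [489.6, 192.2, 230.0]
tcp_rot: [1.149, 1.492, -2.738]
contact_force: [-35.0, -10.3, 16.6]
grip_width: 16.0
```

```bash
python3 plan2.py 94.2 6 2.5 504 125 69.5 171.7
```

```text
t 23.95 g [491.  192.8 248.9] r 69.1 th 100.8 Ftan 36.35 Frad -3.49 Fz 16.6 mom [-1.06  5.57  0.  ] q6 2.56 w 16.0
[[-0.16, -2.16, -2.12, 2.5], [-0.15, -2.16, -2.12, 2.5], [-0.15, -2.16, -2.12, 2.5], [-0.15, -2.16, -2.12, 2.5], [-0.14, -2.16, -2.12, 2.5], [-0.14, -2.16, -2.12, 2.5]] next th 79.2
cmd [517.  193.3   0. ]
```

Emit:
send_rows([
  [0.16,2.16,2.12,0],
  [0.16,2.16,2.12,0],
  [0.06,0.8,0.8,0],
  [0,0,0,0],
])

```text
time: 24.45
tool_pos: [489.1, 191.9, 230.4]
tcp_rot: [1.226, 1.507, -2.661]
contact_force: [-6.8, -8.3, 4.0]
grip_width: 15.8
```

```bash
python3 -c "
from h import *
G([504,125])"
```

```text
t 24.45 g [490.2 192.4 249.4] r 68.8 th 101.6 Ftan 8.34 Frad -6.75 Fz 4.0 mom [-0.75  0.66  0.08] q6 2.56 w 15.8
```

Emit:
send_rows([
  [0,0,0,0],
  [0,0,0,0],
  [0,0,0,0],
  [0,0,0,0],
  [0,0,0,0],
], hand=0.5)

```text
time: 25.08
tool_pos: [491.0, 193.6, 230.5]
tcp_rot: [1.211, 1.512, -2.676]
contact_force: [0.4, 0.5, 0.2]
grip_width: 45.9
```

Emit:
send_rows([
  [-10,0,0,0],
  [-20,0,0,0],
  [-20,0,0,0],
  [-20,0,0,0],
  [-20,0,0,0],
  [-10,0,0,0],
  [0,0,0,-9],
  [0,0,0,0],
])

```text
time: 26.08
tool_pos: [496.0, 196.1, 330.4]
tcp_rot: [1.055, 1.512, -2.675]
contact_force: [-0.3, -1.2, 0.1]
grip_width: 45.9
```

```bash
python3 -c "
from h import *
rel([490,192,330])
snap('wrist','w3.png')
for P in ([561,-7,283],[511,-5,235],[504,125,225],[490,192.5,265]): print(proj('w3',P))"
```

```text
t 26.075 pos [496.  196.1 330.4] ang -123.7 q [ 0.24  0.34  1.25 -0.01  1.61  2.4 ] F [-0.3 -1.2  0.1] w 45.9
rel [0.8 6.8 2.7]
[531.22927721 -36.07039211]
[505.9577341   55.95358948]
[375.23173146 149.36484585]
[326.48076265 213.88329563]
```

View pics/w3.png

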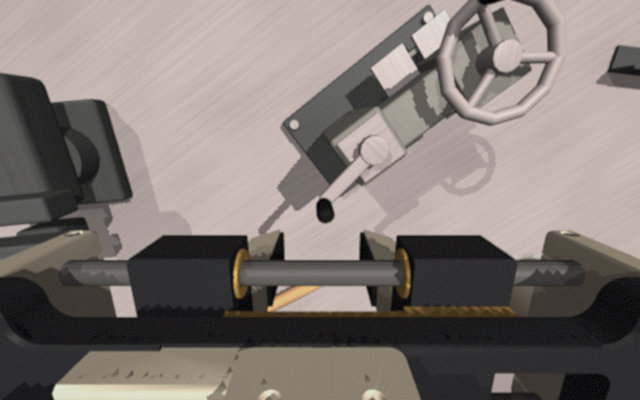

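The lever knob is at (325,210), within 4 px of where the stop position should put it. The wheel's knob spoke, at (487,20), is where I left it. Nothing is being touched, so I'll hand in.

```bash
python3 -c "
from plant import *
print(close_job())"
```

```text
the job is handed in; nothing more can be done
None
```

I wound the tension wheel clockwise to its firm set feel, then swung the lock lever home. I handed the job in at about 26 s with the gripper clear and nothing touched.

- **Wheel:** The slack drag read 10.3 ± 0.6 N, and pick-up came after about 155° of winding. I stopped at about 183°, where the push was 16.6 N while turning and about 15.5 N at a standstill. That is a rise of about 6.2 N. I eased most of the load off the hand before opening it.
- **Lever:** It met its stop with a sharp push of about 36 N. It rested at about 1.42 rad by my measurement, against 1.4 for fully home. The last wrist picture shows it there.
- **Checks that disagreed:** The slack drag at a standstill was not measured directly, so that way of judging the rise gives about 6.2 to 7.2 N, against 6.2 N while turning. The blade may be a little over 80 N.
- **Wheel position after release:** A picture taken after I let go of the wheel showed its knob within about 3 pixels of the expected place. The last picture only partly shows the knob.
- **Tool tilt:** Near the start the last joint ran into its range limit and left the tool tilted by about 3.4°. I allowed for this in all later moves.

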